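# Refit the knob on a stirrer's D-shaft and hold it pressed

### The arm

A 6-joint arm with a two-finger parallel gripper is mounted at the origin on a cart in front of the work surface, level with it; the furniture and walls round the work are solid. World frame = base frame: x ahead of the robot, y to its left, z up, the work surface at z = 0. Lengths are in m, angles in rad, forces in N, time in s.
With the tool pointing down it reaches from about 0.2 to 0.875 m from the base axis. Payload 3.4 kg.
Tool frame: the origin (TCP) lies midway between the tips of the shut fingers; the grasp point (between the pads) lies 19 mm behind it (env.grip_point_offset is the distance from the TCP to the grasp point, in m); z points along the fingers, y is the direction in which the jaws open and shut (so a half turn about z gives the same grasp; the last joint's range is limited). The gripper opens to 94 mm and grips with 3 to 60 N. Pads are 16 mm wide; open, the fingers measure 119 mm over their backs; the gripper's body (75 mm by 177 mm) begins 78 mm behind the grasp point.
Start: joints at [1.033, 0.276, 1.505, -0, 1.361, -0.121], TCP at [0.233, 0.526, 0.205] pointing down, gripper open.
Joint ranges: [-2.89, 2.89], [-0.75, 2.08], [0.22, 2.7], [-1.18, 4.32], [0.11, 2.71], [-2.7, 2.7]. Speed limits (rad/s): [2.57, 2.57, 3.14, 3.14, 3.14, 3.14].

### API

Orientations are given as a rotation vector (axis times angle).
In Python, from station import env, eoat, viewer gives the robot as it stands. Calls block until the motion is done:
- env.move_to(position, orientation): joint-space move of the TCP to a pose.
- env.move_l(position, ori=None, feed=0.15, contact_N=None): straight line of the TCP; ori=None keeps the orientation; feed is the mean speed in m/s. With contact_N (N) it stops when the force on the tool has changed by that much, and returns True; else False.
- env.set_joints(angles): joint-space move.
- eoat.set_gripper(opening): finger opening in m; the grip force is fixed at half the most; returns when the fingers have stopped.
- env.sleep(seconds).
- env.ik(position, orientation): joint angles nearest the present ones, or None.
- env.sense(): the state.
- viewer.read_camera(name): name is "scene" or "side" or "wrist"; returns (picture, depth): 420x560x3 uint8, blue, green, red; 420x560 float32, m along the optical axis (not along the pixel's ray), 0 where there is no reading.
- viewer.camera_model(name): a dict with "intrinsics" (3x3 intrinsics, pixels), "extrinsics" (4x4, takes a point from world to camera coordinates). Camera axes: x right, y down, z forward; pixel columns grow to the right and rows downward; lengths in m; the calibration is good to about 2 mm. A picture is of the moment at which its call begins: read the wrist's pose just before it. camera_model takes no time and is no camera call; for the wrist camera it gives the pose at the moment of the call.
A pose or a line that the arm cannot do raises env.PlanningError and nothing moves.
- env.finish_job(): hands the job in, once; it reports no verdict.
The state is a dict: "clock": time; "joint_pos": joint angles; "joint_velocities": joint speeds; "effort": joint torques, N m; "tool_pos": TCP position; "orientation": TCP orientation; "wrist_force": force on the tool from outside, world axes, zero at the start; "ft_torque": the same for the moment, N m; "finger_gap": finger opening in m.
Only numpy, scipy, OpenCV 4.12 (cv2) and the standard library are available. Lean on these libraries where they do the work, as an engineer would, in place of code of your own. Each camera call takes 0.05 s, during which the arm holds its last target.

### The job

The control knob of the magnetic stirrer has come off and lies on the bench. Pick it up, turn it so that the flat in its bore matches the flat of the stirrer's D-shaft, push it fully onto the shaft and then press it well down against the shaft's spring, which runs the stirrer while it is held. Press gently, as the switch beneath takes no more than about 30 N, leave the other things on the bench as they are, and finish still holding the knob pressed down: do not let go.

Things in the scene. Friction and masses are not known exactly. Their poses are not given: they have to be found in the camera images.
- knob: loose white plastic knob, 28 mm high, some 40 g, standing bore down on the bench. Origin: centre of its underside, on the bore's axis; z up, x along its pointer. A bar grip 20 mm wide (flat sides y = -10 and 10 mm, parallel for x -12 to 12 mm) rises to 28 mm from a round skirt 46 mm across, 4 mm thick. From above: blunt back at x = -21 mm, tapered nose with a dark line at x = +25 mm
- knob_nose (a point): end of the knob's nose, at x = 25 mm, z = 14 mm in the knob's frame; axes as the knob's
- knob_bore (a point): mouth of the knob's blind D-bore, at the knob's origin, same axes. The bore is 15 mm deep and 13.5 mm in diameter, with a flat 3.6 mm from the axis on the nose's side (+x), and has a 1.5 mm chamfer at the mouth
- shaft_tip (a point): centre of the end of the stirrer's upright steel D-shaft, on its axis, moves with it; z up, x from the axis square to the flat (the knob's nose must point this way). 12 mm in diameter, flat 3 mm from the axis on the +x side, D-cut over the top 17.5 mm, 1.5 mm chamfer. Unpressed it is 63 mm above the bench. Home, the tip meets the bore's end: the knob's underside is 15 mm below the tip
- shaft (a joint): how far the shaft is pressed down, 0 (up) to 0.007 m (stop); it springs back: 3 N at the start of the travel, rising by 1 N per mm to 10 N at the stop. The knob slides onto the shaft freely once matched to within a few degrees; otherwise it sits on the tip and only presses it down. The shaft can also be turned about its axis, stiffly (0.03 N m)
- stirrer: flat white magnetic stirrer, fixed, 190 mm deep (x), 140 mm wide (y). Origin: centre of its underside; z up, x to its back. The front 83 mm is a control deck with a black panel, 38 mm high; the shaft rises 25 mm from it at x = -53, y = -26 mm, out of a dark bush 20 mm across and 2.6 mm high. Behind the deck a round metal plate, 52.5 mm high
- petri: a closed petri dish, 68 mm across and 15 mm high, a bystander; origin: centre of its underside
- vial: a capped specimen vial, 23 mm across and 60 mm high, a bystander; origin: centre of its underside
- forceps: steel forceps, 118 mm long and 11 mm high, lying on the bench, a bystander; origin: centre of the underside
- loupe: a folding pocket loupe, 38 x 30 x 18 mm, lying on the bench, a bystander; origin: centre of the underside

How it is judged:
By the outcome, as a careful person would: the job done as asked, in the order asked, and still so for the second after the job is handed in, while the arm keeps its last pose, push and grip.
It also fails if it takes over 43 s, if anything falls off the work surface, if the arm or the gripper's body presses on something with over 40 N, if the wrist force passes 120 N, or if a joint passes its speed limit or range.

## Working session

There is one attempt and no reset: what is moved stays moved. The work goes in short steps, each a Python script; the robot and the scene stay as the last script left them, time stands still between calls to the robot, and variables do not carry over. Pictures are saved under pics/ and viewed, and the job is handed in when it is done.

```bash
ls; mkdir -p pics; python3 - <<'E'
from station import env, eoat, viewer
import cv2,numpy as np
for n in ["scene","side","wrist"]:
    m=viewer.camera_model(n); p,d=viewer.read_camera(n)
    cv2.imwrite(f"pics/{n}0.png",p); np.savez(f"{n}0.npz",p=p,d=d,K=m["intrinsics"],T=m["extrinsics"])
    print(n,np.round(m["intrinsics"],1).tolist(),np.round(m["extrinsics"],3).tolist())
s=env.sense();print(s, env.grip_point_offset)
E
```

```text
pics
scene [[506.0, 0.0, 274.2], [0.0, 506.0, 214.7], [0.0, 0.0, 1.0]] [[-0.631, -0.775, 0.022, 0.387], [-0.504, 0.388, -0.771, 0.313], [0.589, -0.498, -0.636, 0.637], [0.0, 0.0, 0.0, 1.0]]
side [[464.2, 0.0, 279.9], [0.0, 464.2, 218.7], [0.0, 0.0, 1.0]] [[-0.936, -0.352, 0.004, 0.539], [-0.244, 0.639, -0.73, 0.159], [0.254, -0.684, -0.684, 0.843], [0.0, 0.0, 0.0, 1.0]]
wrist [[341.8, 0.0, 283.1], [0.0, 341.8, 208.9], [0.0, 0.0, 1.0]] [[0.404, 0.915, -0.002, -0.574], [0.891, -0.393, 0.226, -0.025], [0.206, -0.093, -0.974, 0.389], [0.0, 0.0, 0.0, 1.0]]
{'clock': 0.15, 'joint_pos': array([ 1.03301206e+00,  2.76446373e-01,  1.50581186e+00,  1.99899425e-05,
        1.36071514e+00, -1.21009153e-01]), 'joint_velocities': array([ 0.00075663, -0.0030486 , -0.002483  , -0.00119731,  0.00033631,
        0.00024817]), 'effort': array([ 2.11481703e-03, -4.04924691e+01, -2.37432557e+01,  7.04476610e-02,
        3.14333348e-02, -1.04207377e-04]), 'tool_pos': array([0.23255429, 0.52541563, 0.20481751]), 'orientation': array([-6.49850958e-01, -3.07316965e+00,  2.04200295e-03]), 'wrist_force': array([-0.23078372, -0.47551106,  0.59696785]), 'ft_torque': array([-0.005478  , -0.00333751,  0.00156304]), 'finger_gap': 0.09410791693134567} 0.0188
```

View pics/scene0.png

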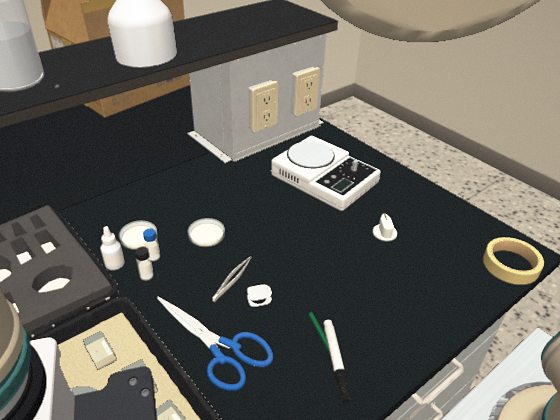

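View pics/side0.png

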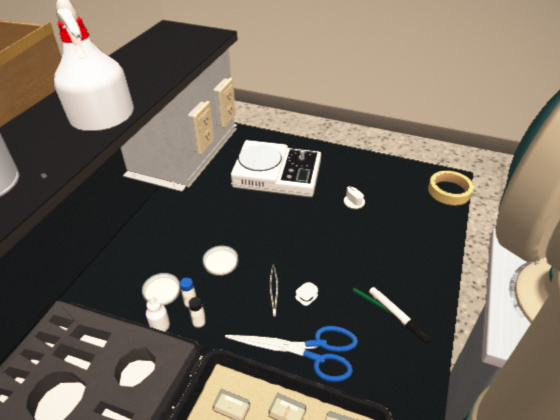

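View pics/wrist0.png

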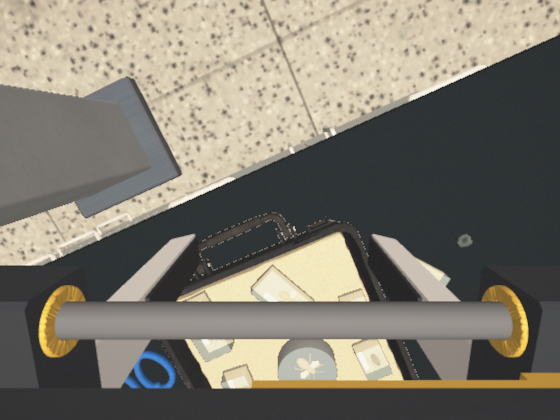

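The scene view shows the knob at about (385,230) and the stirrer at (325,172), with its shaft near (355,165). In the side view the knob is at (354,197). I'll get coarse positions from depth first, then move the wrist camera over them.

```bash
python3 - <<'E'
import numpy as np,cv2
def pt(n,u,v):
    f=np.load(n+"0.npz");K,T,d=f["K"],f["T"],f["d"]
    z=d[v,u]; c=np.array([(u-K[0,2])*z/K[0,0],(v-K[1,2])*z/K[1,1],z]); return np.round(T[:3,:3].T@(c-T[:3,3]),3)
for u,v in [(385,238),(385,220),(387,216),(355,165),(310,152),(342,206),(379,174),(274,168),(320,140),(340,188)]: print("scene",(u,v),pt("scene",u,v))
for u,v in [(354,202),(354,192),(303,157),(260,158),(235,185),(313,190),(320,152)]: print("side",(u,v),pt("side",u,v))
a=cv2.imread("pics/scene0.png")[120:260,260:420];b=cv2.imread("pics/side0.png")[120:220,220:390]
cv2.imwrite("pics/zs.png",cv2.resize(a,None,fx=4.2,fy=4.2,interpolation=cv2.INTER_CUBIC)[:600])
cv2.imwrite("pics/zd.png",cv2.resize(b,None,fx=4.2,fy=4.2,interpolation=cv2.INTER_CUBIC))
E
```

```text
scene (385, 238) [ 0.433 -0.121  0.005]
scene (385, 220) [ 0.452 -0.137  0.029]
scene (387, 216) [ 0.459 -0.15   0.028]
scene (355, 165) [ 0.591 -0.196  0.055]
scene (310, 152) [ 0.687 -0.157  0.053]
scene (342, 206) [ 0.539 -0.111  0.02 ]
scene (379, 174) [ 0.562 -0.243  0.029]
scene (274, 168) [ 0.713 -0.079  0.03 ]
scene (320, 140) [ 0.715 -0.214  0.048]
scene (340, 188) [ 0.567 -0.131  0.039]
side (354, 202) [ 0.446 -0.121  0.014]
side (354, 192) [ 0.452 -0.135  0.03 ]
side (303, 157) [ 0.593 -0.197  0.048]
side (260, 158) [ 0.682 -0.149  0.054]
side (235, 185) [ 0.716 -0.078  0.017]
side (313, 190) [ 0.543 -0.123  0.019]
side (320, 152) [ 0.578 -0.297 -0.   ]
```

View pics/zs.png

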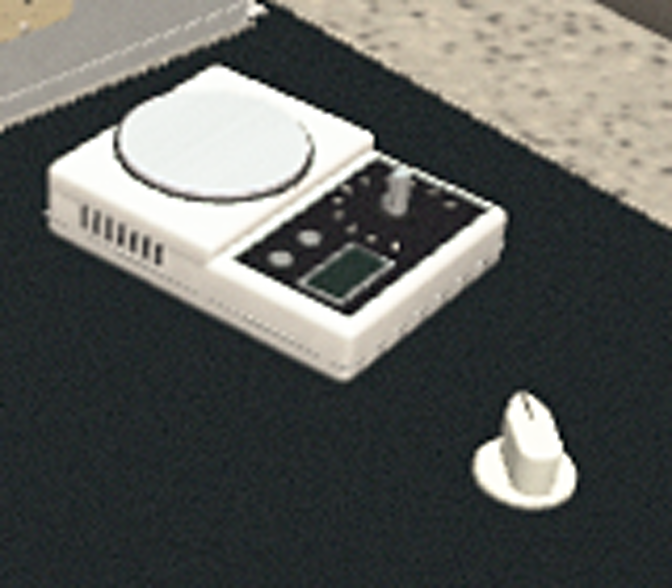

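View pics/zd.png

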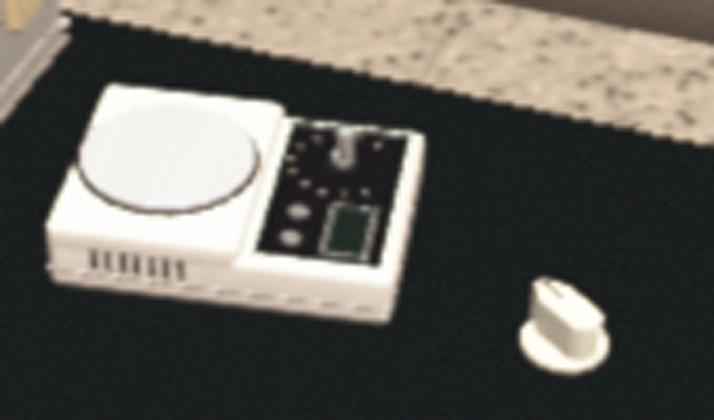

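```bash
cat > h.py <<'E'
from station import env, eoat, viewer
import cv2,numpy as np
from scipy.spatial.transform import Rotation as R
def down(a): # tool z down, tool y (jaw axis) at world angle a
    y=np.array([np.cos(a),np.sin(a),0]);z=np.array([0,0,-1.]);x=np.cross(y,z)
    return R.from_matrix(np.column_stack([x,y,z]))
def Tt():
    s=env.sense();T=np.eye(4);T[:3,:3]=R.from_rotvec(s["orientation"]).as_matrix();T[:3,3]=s["tool_pos"];return T
def snap(n,tag):
    m=viewer.camera_model(n);p,d=viewer.read_camera(n);cv2.imwrite(f"pics/{tag}.png",p)
    np.savez(tag+".npz",p=p,d=d,K=m["intrinsics"],T=m["extrinsics"]);return p,d
class V:
    def __init__(s,tag):
        f=np.load(tag+".npz");s.p,s.d,s.K,s.T=f["p"],f["d"],f["K"],f["T"];s.R=s.T[:3,:3];s.c=-s.R.T@s.T[:3,3]
    def ray(s,u,v): return s.R.T@np.linalg.solve(s.K,[u,v,1.])
    def plane(s,u,v,z): r=s.ray(u,v);return s.c+r*(z-s.c[2])/r[2]
    def px(s,X): c=s.K@(s.R@np.asarray(X,float)+s.T[:3,3]);return c[:2]/c[2]
    def cloud(s):
        v,u=np.mgrid[:s.d.shape[0],:s.d.shape[1]];ok=s.d>0
        c=np.stack([(u-s.K[0,2])/s.K[0,0]*s.d,(v-s.K[1,2])/s.K[1,1]*s.d,s.d],-1)
        return (c-s.T[:3,3])@s.R,ok
def tri(a,pa,b,pb):
    A=[];y=[]
    for V_,p in((a,pa),(b,pb)):
        r=V_.ray(*p);r/=np.linalg.norm(r);M=np.eye(3)-np.outer(r,r);A.append(M);y.append(M@V_.c)
    A=np.vstack(A);y=np.hstack(y);x=np.linalg.lstsq(A,y,rcond=None)[0];return x,np.linalg.norm(A@x-y)
E
python3 - <<'E'
from h import *
s=env.sense();T=Tt();w=viewer.camera_model("wrist")["extrinsics"]
C=np.linalg.inv(T)@np.linalg.inv(w);print(np.round(C,3).tolist()); np.save("C.npy",C)
tgt=np.array([.52,-.165,.03])
for deg in range(-180,180,30):
  for h in (.2,.25):
    Rt=down(np.radians(deg)).as_matrix()
    # TCP so that target appears at pixel(283,130)
    cr=Rt@C[:3,:3]@np.linalg.solve(np.array([[341.8,0,283.1],[0,341.8,208.9],[0,0,1]]),[283,130,1.])
    cz=h+(Rt@C[:3,3])[2]; cam=tgt-cr*(tgt[2]-cz)/cr[2]; p=cam-Rt@C[:3,3]
    q=env.ik(p,R.from_matrix(Rt).as_rotvec()); print(deg,h,np.round(p,3),None if q is None else np.round(q,2))
E
```

```text
[[0.001, -0.974, -0.227, 0.064], [1.0, 0.001, 0.0, -0.0], [-0.0, -0.227, 0.974, -0.179], [0.0, 0.0, 0.0, 1.0]]
-180 0.2 [ 0.52  -0.101  0.2  ] None
-180 0.25 [ 0.52  -0.101  0.25 ] None
-150 0.2 [ 0.488 -0.11   0.2  ] [-0.36  0.17  1.67 -0.    1.31  2.26]
-150 0.25 [ 0.488 -0.11   0.25 ] [-0.36  0.14  1.58 -0.    1.43  2.26]
-120 0.2 [ 0.465 -0.133  0.2  ] [-0.42  0.14  1.7  -0.    1.3   1.67]
-120 0.25 [ 0.465 -0.133  0.25 ] [-0.42  0.11  1.61 -0.    1.42  1.67]
-90 0.2 [ 0.456 -0.165  0.2  ] [-0.49  0.14  1.69 -0.    1.3   1.08]
-90 0.25 [ 0.456 -0.165  0.25 ] [-0.49  0.12  1.6  -0.    1.42  1.08]
-60 0.2 [ 0.465 -0.197  0.2  ] [-0.54  0.17  1.66 -0.    1.31  0.51]
-60 0.25 [ 0.465 -0.197  0.25 ] [-0.54  0.15  1.57 -0.    1.43  0.51]
-30 0.2 [ 0.488 -0.22   0.2  ] [-0.55  0.22  1.6  -0.    1.33 -0.03]
-30 0.25 [ 0.488 -0.22   0.25 ] [-0.55  0.19  1.51 -0.    1.44 -0.03]
0 0.2 [ 0.52  -0.229  0.2  ] [-0.54  0.27  1.53 -0.    1.34 -0.54]
0 0.25 [ 0.52  -0.229  0.25 ] [-0.54  0.24  1.44 -0.    1.46 -0.54]
30 0.2 [ 0.552 -0.22   0.2  ] [-0.5   0.31  1.47 -0.    1.36 -1.02]
30 0.25 [ 0.552 -0.22   0.25 ] [-0.5   0.28  1.38 -0.    1.47 -1.02]
60 0.2 [ 0.575 -0.197  0.2  ] [-0.44  0.33  1.44  0.    1.37 -1.49]
60 0.25 [ 0.575 -0.197  0.25 ] [-0.44  0.31  1.35  0.    1.48 -1.49]
90 0.2 [ 0.584 -0.165  0.2  ] [-0.39  0.33  1.44  0.    1.37 -1.96]
90 0.25 [ 0.584 -0.165  0.25 ] [-0.39  0.3   1.36  0.    1.48 -1.96]
120 0.2 [ 0.575 -0.133  0.2  ] [-0.35  0.3   1.48 -0.    1.36 -2.44]
120 0.25 [ 0.575 -0.133  0.25 ] [-0.35  0.28  1.39 -0.    1.47 -2.44]
150 0.2 [ 0.552 -0.11   0.2  ] None
150 0.25 [ 0.552 -0.11   0.25 ] None
```

```bash
python3 - <<'E'
from h import *
env.move_to([.488,-.22,.17],down(np.radians(-30)).as_rotvec()); snap("wrist","w1")
env.move_to([.46,-.26,.17],down(np.radians(-30)).as_rotvec()); snap("wrist","w2")
print(env.sense()["clock"])
E
```

```text
3.35
```

View pics/w1.png

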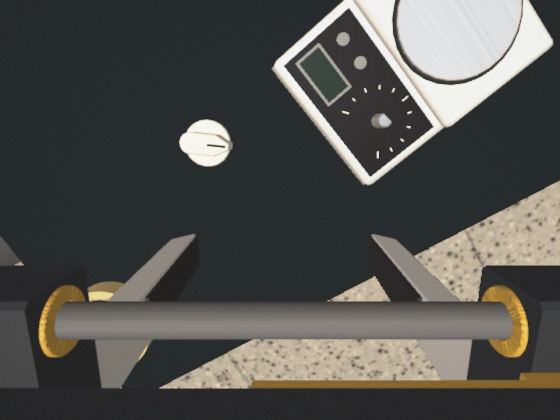

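View pics/w2.png

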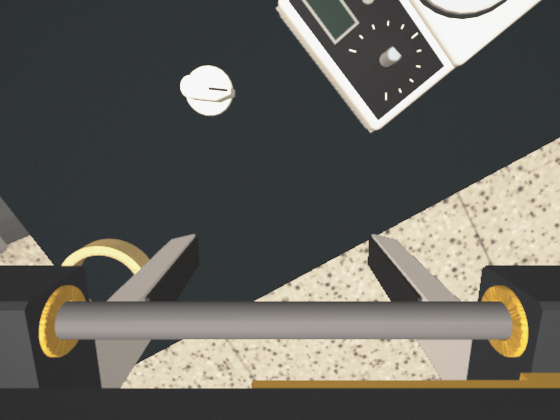

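w1 shows the knob at (207,144) with its nose at (231,146), and the shaft at (381,120). In w2 the knob is at (209,90) and the shaft at (391,56). I'll zoom in on both.

```bash
python3 - <<'E'
from h import *
rows=[]
for t,k,s in(("w1",(207,144),(381,122)),("w2",(208,90),(390,58))):
    v=V(t);r=[]
    for (u,w),h in((k,36),(s,20)):
        c=v.p[w-h:w+h,u-h:u+h];r.append(cv2.resize(c,(390,290 if 0 else 390),interpolation=cv2.INTER_CUBIC)[45:345])
    rows.append(np.hstack(r))
cv2.imwrite("pics/z1.png",np.vstack(rows))
E
```

```text
(no output)
```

View pics/z1.png

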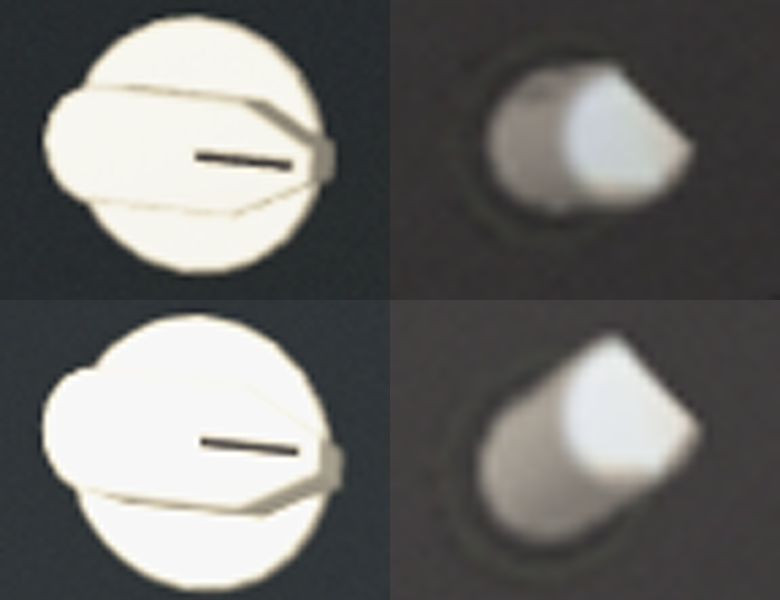

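```bash
python3 - <<'E'
from h import *
C=np.load("C.npy");K=V("w1").K;tgt=np.array([.525,-.166,.045])
Rt=down(np.radians(-28)).as_matrix()
for t,row in(("w3",175),("w4",75)):
    cr=Rt@C[:3,:3]@np.linalg.solve(K,[283,row,1.]);cz=.1+(Rt@C[:3,3])[2];cam=tgt-cr*(tgt[2]-cz)/cr[2];p=cam-Rt@C[:3,3]
    print(p);env.move_to(p,R.from_matrix(Rt).as_rotvec());env.sleep(.15);snap("wrist",t)
print(env.sense()["clock"])
cv2.imwrite("pics/z2.png",np.vstack([V(t).p[:235] for t in("w3","w4")]))
E
```

```text
[ 0.50932312 -0.19579587  0.1       ]
[ 0.47903197 -0.25288087  0.1       ]
4.625
```

View pics/z2.png

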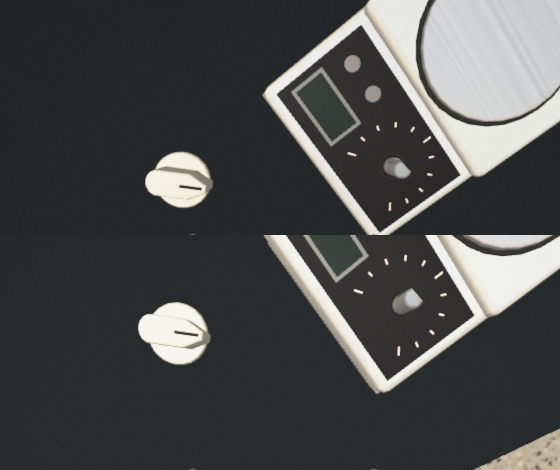

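w3 has the knob at (183,183) and the shaft tip at (400,170). w4 has the knob at (178,98) and the tip at (411,62). Next I'll extract their shapes.

```bash
python3 - <<'E'
from h import *
rows=[]
for t,k,s in(("w3",(182,182),(398,170)),("w4",(176,98),(408,65))):
    v=V(t);r=[]
    for (u,w),h in((k,39),(s,20)):
        c=v.p[w-h:w+h,u-h:u+h]
        if h==20: c=np.clip((c.astype(float)-40)*1.1,0,255).astype(np.uint8)
        r.append(cv2.resize(c,(390,390),interpolation=cv2.INTER_CUBIC)[45:345])
        d=v.d[w-h:w+h,u-h:u+h]
    rows.append(np.hstack(r))
    P,ok=v.cloud(); g=v.p.min(2)
    # knob
    m=np.zeros(g.shape,np.uint8);u,w=k;m[w-45:w+45,u-45:u+45]=(g[w-45:w+45,u-45:u+45]>110)
    pts=P[(m>0)&ok];print(t,"knob z pct",np.percentile(pts[:,2],[5,50,90,99]).round(4))
    u,w=s;gg=g[w-20:w+20,u-20:u+20];print(np.percentile(gg,[50,80,90,95,99]))
    q=P[w-20:w+20,u-20:u+20][(gg>150)];print("tip bright z",np.percentile(q[:,2],[5,50,95]).round(4),q.mean(0).round(4),len(q))
cv2.imwrite("pics/z3.png",np.vstack(rows))
E
```

```text
w3 knob z pct [0.0023 0.0261 0.0281 0.029 ]
[ 44. 103. 144. 177. 183.]
tip bright z [0.0614 0.0625 0.0635] [ 0.5963 -0.1976  0.0625] 147
w4 knob z pct [0.0023 0.0258 0.0281 0.0289]
[ 51.  118.2 173.1 194.  199. ]
tip bright z [0.0614 0.0626 0.0638] [ 0.5956 -0.1978  0.0636] 196
```

View pics/z3.png

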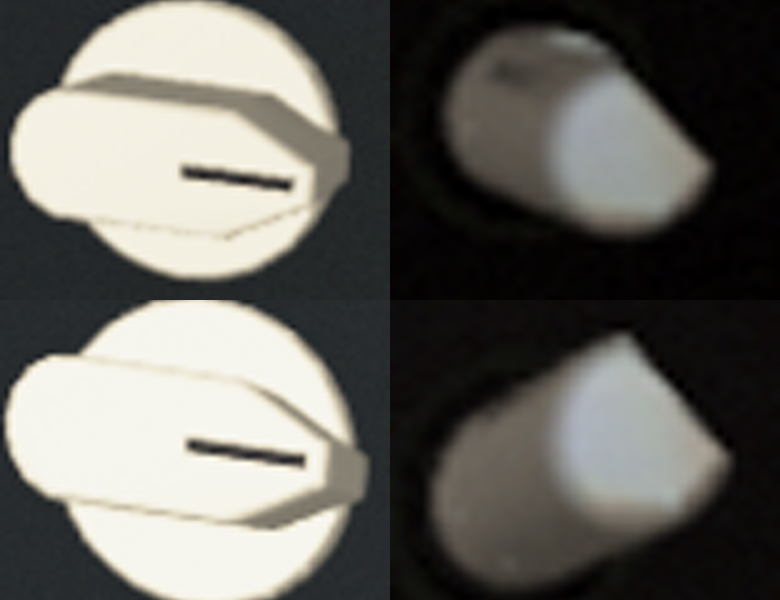

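```bash
cat > meas.py <<'E'
from h import *
from scipy.optimize import least_squares
a,b=V("w3"),V("w4")
h=-0.45
c={}
for n,pa,pb in(("c1",(401.6+h,161.8+h),(412.6+h,53.2+h)),("c2",(411.2+h,171.8+h),(423.2+h,65.8+h))):
    x,e=tri(a,pa,b,pb);c[n]=x;print(n,x.round(4),"res",e.round(5),"on z.0615",a.plane(*pa,.0615).round(4),b.plane(*pb,.0615).round(4))
for v,ps in((a,((401.6+h,161.8+h),(411.2+h,171.8+h))),(b,((412.6+h,53.2+h),(423.2+h,65.8+h)))):
    p,q=[v.plane(*x,.0615)[:2] for x in ps];t=q-p
    n=np.array([t[1],-t[0]])/np.linalg.norm(t);n=n if n[1]<0.3 and n@[1,0]>-2 else n
    for s in(1,-1): pass
    tip=np.array([.596,-.1977]); n=n if n@((p+q)/2-tip)>0 else -n
    print("flat normal deg",np.degrees(np.arctan2(n[1],n[0])),"len",np.linalg.norm(t),"axis",((p+q)/2-.003*n).round(4))
# bright tip-face: arc fit in world at z=.063
for v,(u,w) in((a,(398,170)),(b,(408,65))):
    g=v.p.min(2).astype(np.uint8);m=np.zeros_like(g);thr=.8*np.percentile(g[w-20:w+20,u-20:u+20],99)
    m[w-20:w+20,u-20:u+20]=g[w-20:w+20,u-20:u+20]>thr
    cn=max(cv2.findContours(m,cv2.RETR_EXTERNAL,cv2.CHAIN_APPROX_NONE)[0],key=cv2.contourArea)
    M=cv2.moments(m,True);print("face centroid",v.plane(M["m10"]/M["m00"],M["m01"]/M["m00"],.063).round(4),"area mm2",M["m00"])
# knob
for v,(u,w) in((a,(182,182)),(b,(176,98))):
    g=v.p.min(2);m=np.zeros(g.shape,np.uint8);m[w-45:w+45,u-45:u+45]=g[w-45:w+45,u-45:u+45]>90
    cn=max(cv2.findContours(m,cv2.RETR_EXTERNAL,cv2.CHAIN_APPROX_NONE)[0],key=cv2.contourArea)[:,0]
    for z in(.000,.004):
        X=np.array([v.plane(*p,z)[:2] for p in cn])
        r=least_squares(lambda q:np.hypot(*(X-q[:2]).T)-q[2],[*X.mean(0),.023],loss="cauchy",f_scale=.0003).x;print("skirt z",z,r.round(4))
    f=np.zeros_like(m);cv2.drawContours(f,[cn],-1,1,-1);f=cv2.erode(f,np.ones((5,5)))
    dk=((g<90)&(f>0)).astype(np.uint8);k,L,S,Ce=cv2.connectedComponentsWithStats(dk)
    i=1+np.argmax(S[1:,4]);yy,xx=np.nonzero(L==i)
    X=np.array([v.plane(x,y,.028)[:2] for x,y in zip(xx,yy)]);mu=X.mean(0);d=np.linalg.svd(X-mu)[2][0]
    cen=r[:2];d=d*np.sign(d@(mu-cen));n=np.array([-d[1],d[0]])
    print("line",len(X),"mean",mu.round(4),"deg",np.degrees(np.arctan2(d[1],d[0])),"axis offset from skirt ctr",(n@(mu-cen)).round(4), "line px",xx.mean(),yy.mean())
E
python3 meas.py
```

```text
c1 [ 0.5981 -0.1926  0.0635] res 7e-05 on z.0615 [ 0.5987 -0.1931  0.0615] [ 0.5989 -0.1925  0.0615]
c2 [ 0.6017 -0.2019  0.0615] res 0.0001 on z.0615 [ 0.6016 -0.2019  0.0615] [ 0.6018 -0.2019  0.0615]
flat normal deg 18.26215445519822 len 0.009236031963852965 axis [ 0.5973 -0.1984]
flat normal deg 16.80960874558637 len 0.009824793840736234 axis [ 0.5975 -0.1981]
face centroid [ 0.5961 -0.1976  0.063 ] area mm2 155.0
face centroid [ 0.5959 -0.1977  0.063 ] area mm2 186.0
skirt z 0.0 [ 0.4488 -0.1368  0.0232]
skirt z 0.004 [ 0.4501 -0.1369  0.0229]
line 39 mean [ 0.4606 -0.145 ] deg -35.61869207070786 axis offset from skirt ctr -0.0005 line px 190.17948717948718 187.35897435897436
skirt z 0.0 [ 0.449  -0.1364  0.0233]
skirt z 0.004 [ 0.4499 -0.1373  0.0229]
line 43 mean [ 0.4606 -0.145 ] deg -35.73820300295075 axis offset from skirt ctr 0.0 line px 186.13953488372093 98.27906976744185
```

```bash
cat > m2.py <<'E'
from h import *
from scipy.ndimage import map_coordinates
a,b=V("w3"),V("w4")
print("line tri",tri(a,(190.18,187.36),b,(186.14,98.28)))
for v,p,q in((a,(401.15,161.35),(410.75,171.35)),(b,(412.15,52.75),(422.75,65.35))):
    g=v.p.min(2).astype(float);p,q=np.array(p),np.array(q);t=(q-p);L=np.linalg.norm(t);t/=L;n=np.array([t[1],-t[0]])
    E=[]
    for f in np.linspace(.2,.75,12):
        s=np.arange(-4,5,.1);X=(p+f*L*t)[None]+s[:,None]*n
        pr=map_coordinates(g,[X[:,1],X[:,0]],order=1);lo,hi=pr[s>2.5].mean(),pr[s<-2].mean()
        i=np.nonzero(pr>(lo+hi)/2)[0].max();E.append(v.plane(*X[i],.063)[:2])
    E=np.array(E);mu=E.mean(0);d=np.linalg.svd(E-mu)[2][0];nn=np.array([-d[1],d[0]]);nn*=np.sign(nn[0])
    print("edge",mu.round(4),"normal deg",np.degrees(np.arctan2(nn[1],nn[0])).round(2),"rms",np.std((E-mu)@nn))
    # tangential/normal extents of bright face
    u,w=(p+q)/2;u,w=int(u)-5,int(w)+5
    G=g[w-15:w+15,u-15:u+15];m=G>.85*np.percentile(G,98);yy,xx=np.nonzero(m)
    Y=np.array([v.plane(x+u-15,y+w-15,.063)[:2] for x,y in zip(xx,yy)]);tt=np.array([-nn[1],nn[0]])
    print(" n-range",np.percentile((Y-mu)@nn,[1,99]).round(4)," t-range",np.percentile((Y)@tt,[1,99]).round(4)," edge-3n",(mu-.003*nn).round(4),"t of mid", ((Y@tt).max()+(Y@tt).min())/2, "axis", (nn*(mu@nn-.003)+tt*((Y@tt).max()+(Y@tt).min())/2).round(4))
# stirrer yaw from panel left edge? bush check
E
python3 m2.py
```

```text
line tri (array([ 0.46060727, -0.14499168,  0.02796268]), np.float64(3.583646307487037e-05))
edge [ 0.5997 -0.1969] normal deg 16.05 rms 1.6432004092451385e-05
 n-range [-0.0072 -0.0005]  t-range [-0.3593 -0.3501]  edge-3n [ 0.5968 -0.1977] t of mid -0.35478861279589113 axis [ 0.5967 -0.1975]
edge [ 0.5994 -0.197 ] normal deg 16.24 rms 5.4365141807885745e-05
 n-range [-0.0073 -0.0004]  t-range [-0.3611 -0.3522]  edge-3n [ 0.5965 -0.1979] t of mid -0.3564759221804642 axis [ 0.5964 -0.1976]
```

The axis is at (0.5966, -0.1977) with the flat facing 16.2°. The knob is at (0.450, -0.137) with yaw -35.7°, and its top triangulates to 28.0 mm. Now the grasp.

```bash
python3 - <<'E'
from h import *
yaw=-35.7;o=down(np.radians(yaw-90)).as_rotvec();k=np.array([.450,-.137])
q=env.ik([*k,.07],o);print(q)
env.move_to([*k,.07],o)
print(env.sense()["wrist_force"].round(2))
print("contact",env.move_l([*k,.0065],feed=.06,contact_N=4)); s=env.sense();print(s["tool_pos"],s["wrist_force"].round(2))
eoat.set_gripper(.0);s=env.sense();print(s["finger_gap"],s["wrist_force"].round(2),s["tool_pos"])
env.move_l([*k,.05],feed=.1);env.sleep(.1);s=env.sense();print(s["finger_gap"],s["wrist_force"].round(2),s["clock"])
snap("wrist","w5");snap("side","s5");snap("scene","c5")
A=cv2.resize(V("c5").p[160:260,330:430],(400,400),interpolation=2);B=cv2.resize(V("s5").p[130:230,300:400],(400,400),interpolation=2)
cv2.imwrite("pics/z5.png",np.hstack([A,B]))
E
```

```text
[-4.43606212e-01  2.43432605e-01  1.92729324e+00 -4.44089210e-16
  9.70866810e-01  1.75027266e+00]
[ 0.78 -0.43  0.5 ]
contact False
[ 0.45035119 -0.13714999  0.00683489] [-0.22  1.08 -0.34]
0.01927383134840826 [-1.37 -0.24 -0.29] [ 0.44996525 -0.13700643  0.00648005]
0.01996754419835138 [-0.21 -0.44 -0.07] 9.2833
```

View pics/z5.png

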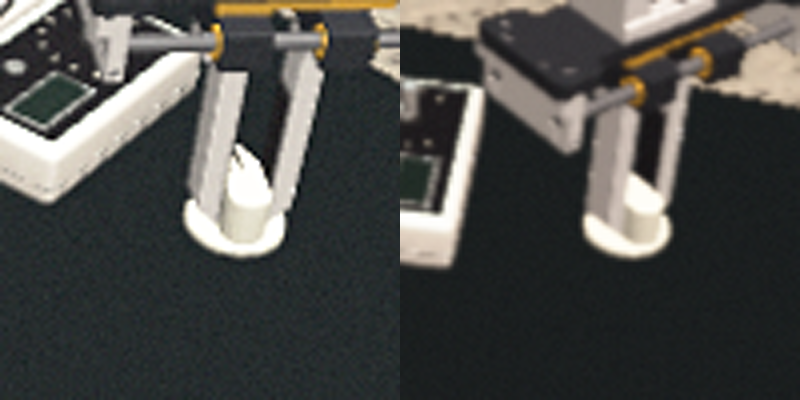

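View pics/w5.png

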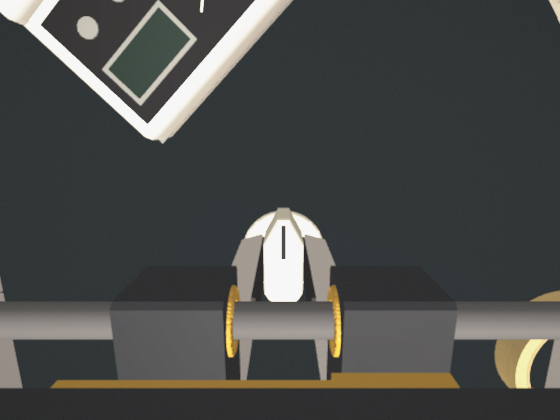

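```bash
python3 - <<'E'
from h import *
v=V("w5");g=v.p.min(2)
m=np.zeros(g.shape,np.uint8);m[222:265,272:295]=(g[222:265,272:295]<100);k,L,S,Ce=cv2.connectedComponentsWithStats(m);i=1+np.argmax(S[1:,4]);yy,xx=np.nonzero(L==i)
X=np.array([v.plane(x,y,.0715)[:2] for x,y in zip(xx,yy)]);mu=X.mean(0);d=np.linalg.svd(X-mu)[2][0];d*=np.sign(d[0])
y=np.radians(-35.7);t=np.array([np.cos(y),np.sin(y)]);print("deg",np.degrees(np.arctan2(d[1],d[0])),"rel TCP along/perp",(mu-[.45,-.137])@t,(mu-[.45,-.137])@[-t[1],t[0]],len(X))
for t_ in("w3","w4"): pass
print("before: along",(np.array([.4606,-.145])-[.45,-.137])@t)
# approach shaft
yaw=16.2;o=down(np.radians(yaw-90)).as_rotvec();p=[.5966,-.1977]
print(env.ik([*p,.1],o));env.move_l([.45,-.137,.1],feed=.15)
env.move_to([*p,.1],o);env.move_l([*p,.078],feed=.06);env.sleep(.15);s=env.sense();print(s["tool_pos"],s["orientation"]-o,s["wrist_force"].round(2),s["clock"])
snap("side","s6");snap("scene","c6");snap("wrist","w6")
A=cv2.resize(V("c6").p[110:210,300:400],(400,400),interpolation=2);B=cv2.resize(V("s6").p[110:210,250:350],(400,400),interpolation=2)
cv2.imwrite("pics/z6.png",np.hstack([A,B]))
E
```

```text
deg -35.651936395587605 rel TCP along/perp 0.012666275321759835 -8.020051167163175e-05 99
before: along 0.013276415075902073
[-0.43063618  0.42637417  1.544896    0.          1.17032249  0.85741681]
[ 0.59688203 -0.19784327  0.07833322] [-0.00040645 -0.00011545  0.0009626 ] [-0.26  0.12 -0.01] 11.4417
```

View pics/z6.png

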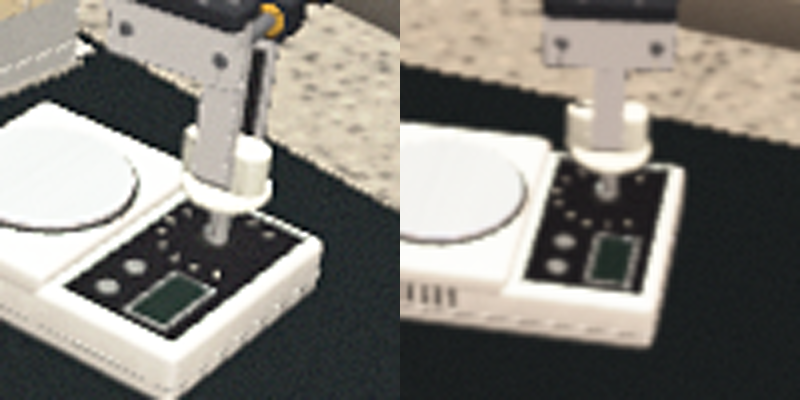

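View pics/w6.png

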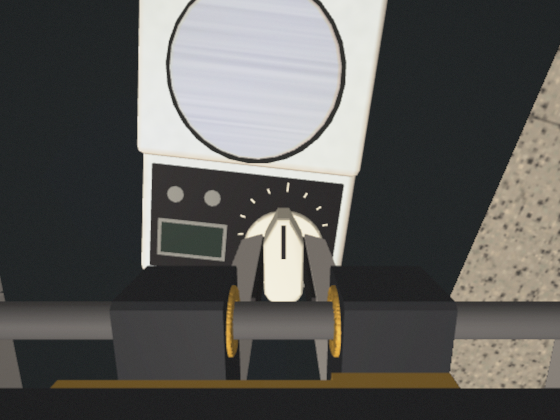

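Both views show the knob directly above the shaft (scene crop: skirt at (228,190), shaft at (217,228)). I'll descend slowly and stop on contact.

```bash
python3 - <<'E'
from h import *
p=[.5966,-.1977]
for z in(.070,.066,.062,.058,.0555):
    c=env.move_l([*p,z],feed=.02,contact_N=3.0);s=env.sense();print(z,c,s["tool_pos"].round(4),s["wrist_force"].round(2),s["ft_torque"].round(3),round(s["finger_gap"],4),s["clock"])
    if c: break
E
```

```text
0.07 False [ 0.5965 -0.1977  0.0698] [0.22 0.86 0.08] [-0.001  0.127  0.002] 0.0194 12.1417
0.066 False [ 0.5972 -0.1977  0.066 ] [ 0.99 -0.14 -1.2 ] [ 0.018 -0.26  -0.014] 0.02 12.4917
0.062 False [ 0.5972 -0.1977  0.0619] [ 3.02  0.54 -1.41] [ 0.069 -0.517 -0.016] 0.0201 12.8417
0.058 False [ 0.5973 -0.1977  0.058 ] [ 4.02  1.1  -0.32] [ 0.105 -0.699  0.005] 0.0196 13.1917
0.0555 False [ 0.5973 -0.1978  0.0557] [4.84 1.54 0.99] [ 0.209 -0.813 -0.032] 0.0198 13.4667
```

The knob has passed the tip by about 14 mm with no axial load, so the flats match. There is about 5 N of side force, so I'll shift towards it to relieve it, then press.

```bash
python3 - <<'E'
from h import *
def rep(t):
    s=env.sense();print(t,s["tool_pos"].round(4),s["wrist_force"].round(2),s["ft_torque"].round(3),round(s["finger_gap"],4),round(s["clock"],2));return s
env.move_l([.5975,-.1975,.0555],feed=.02);env.sleep(.15);rep("shift")
p=[.5975,-.1975]
for z in(.0545,.0535,.0525,.0515,.0505,.0495,.049):
    env.move_l([*p,z],feed=.015);env.sleep(.1);s=rep(z)
    if s["wrist_force"][2]>14: print("stop");break
E
```

```text
shift [ 0.5973 -0.1976  0.0555] [2.73 0.05 1.27] [ 0.052 -0.514  0.001] 0.0197 13.87
0.0545 [ 0.5973 -0.1975  0.0545] [2.16 0.72 3.08] [ 0.052 -0.329  0.039] 0.0196 14.22
0.0535 [ 0.5973 -0.1975  0.0536] [ 2.16 -0.19  1.6 ] [ 0.027 -0.278 -0.009] 0.0199 14.57
0.0525 [ 0.5973 -0.1975  0.0526] [2.59 1.04 3.35] [ 0.058 -0.095  0.028] 0.0191 14.92
0.0515 [ 0.5974 -0.1975  0.0516] [1.05 0.73 5.53] [ 0.011 -0.063  0.009] 0.0197 15.27
0.0505 [ 0.5974 -0.1975  0.0508] [1.49 0.27 5.27] [ 0.041 -0.06   0.019] 0.0195 15.62
0.0495 [ 0.5974 -0.1975  0.0499] [1.2  0.59 6.04] [ 0.116  0.009 -0.   ] 0.0196 15.97
0.049 [ 0.5974 -0.1975  0.0496] [0.83 0.72 7.89] [0.154 0.002 0.048] 0.02 16.32
```

```bash
cat > press.py <<'E'
from h import *
p=[.5976,-.1975]
for z in(.0485,.0478,.0471,.0466,.0461):
    env.move_l([*p,z],feed=.015);F=[]
    for _ in range(8): env.sleep(.03);s=env.sense();F.append(s["wrist_force"])
    f=np.mean(F,0);print(z,s["tool_pos"].round(4),f.round(2),round(s["finger_gap"],4),round(s["clock"],2))
    if f[2]>9.5: break
snap("side","s7");snap("scene","c7")
A=cv2.resize(V("c7").p[110:210,300:400],(400,400),interpolation=2);B=cv2.resize(V("s7").p[110:210,250:350],(400,400),interpolation=2)
cv2.imwrite("pics/z7.png",np.hstack([A,B]))
E
python3 press.py
```

```text
0.0485 [ 0.5974 -0.1975  0.0491] [0.19 0.47 7.51] 0.0198 16.83
0.0478 [ 0.5974 -0.1975  0.0485] [0.15 0.98 8.15] 0.0196 17.35
0.0471 [ 0.5974 -0.1975  0.0479] [-0.    0.66  9.08] 0.0197 17.87
0.0466 [ 0.5974 -0.1975  0.0475] [0.07 0.75 9.33] 0.0195 18.38
0.0461 [ 0.5974 -0.1975  0.0473] [-0.36  0.83 10.48] 0.0201 18.9
```

View pics/z7.png

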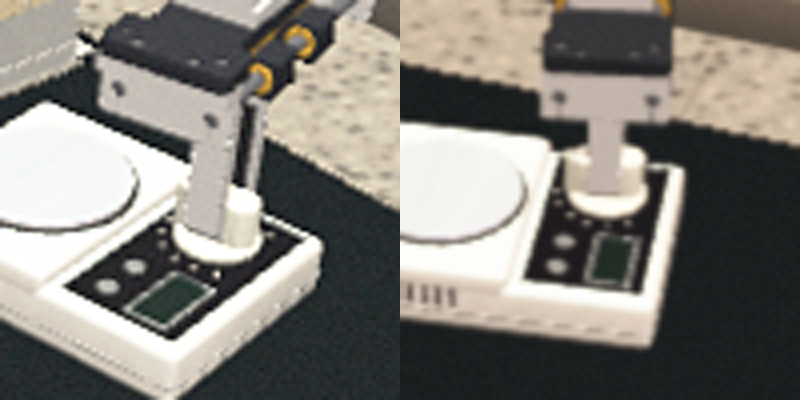

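The skirt now sits on the panel's bush at the bottom of the travel in both views (scene crop (218,240), side crop (607,200)). The push is about 10.5 N, so I'm handing in.

```bash
python3 - <<'E'
from h import *
s=env.sense();print(s["tool_pos"].round(4),s["wrist_force"].round(2),s["finger_gap"],s["clock"]);print(env.finish_job())
E
```

```text
[ 0.5974 -0.1975  0.0473] [-0.58  1.15 10.7 ] 0.019872597838893617 19.0
the job is handed in; nothing more can be done
None
```

The knob is on the shaft and held pressed down near the bottom of its travel, and I handed the job in at 19.0 s of the 43 s allowed.

**What I did:**
- I found the knob and shaft from two wrist-camera views.
- I gripped the knob by its flat sides and turned its nose from -35.7° to 16.2° to match the shaft's flat.
- I slid it on with almost no axial load, then pressed in small steps.

**Last checks:**
- **Travel:** the tool height was 47.3 mm, against about 47.5 mm expected with the knob home and the shaft at its stop. The push rose with the spring to about 10.5 N, well under 30 N.
- **Grip:** the fingers were 19.9 mm apart on the 20 mm bar, so the knob was still held.
- **Pictures:** the scene and side views showed the knob seated low on the panel.

**Disagreements:**
- **Shaft position:** while sliding on, about 5 N of side force showed my measured shaft position was about 0.8 mm off. I shifted the tool towards it, and less than about 1.3 N remained at the end.
- **Force readings:** they were noisy by about 1 N, so I put the start of the spring travel only somewhere between 53.5 and 54.5 mm of tool height.
- **Other objects:** I did not re-measure them, but the arm's path stayed clear of them.

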